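# Take the lock-off plate out of the bench isolator and switch it on

### The arm

A 7-joint arm with a two-finger parallel gripper is mounted at the origin on a cart in front of the work surface, level with it; the furniture and walls round the work are solid. World frame = base frame: x ahead of the robot, y to its left, z up, the work surface at z = 0. Lengths are in m, angles in rad, forces in N, time in s.
With the tool pointing down it reaches from about 0.35 to 0.9 m from the base axis. Payload 8.1 kg.
Tool frame: the origin (TCP) lies at the very end of the fingers, on their centre line; the grasp point (between the pads) lies 19 mm behind it; z points along the fingers, y is the line along which they close (so a half turn about z gives the same grasp; the last joint's range is limited). The gripper opens to 92 mm and grips with 3 to 60 N. Pads are 19 mm wide; open, the fingers measure 130 mm over their backs; the gripper's body (75 mm by 190 mm) begins 47 mm behind the grasp point.
Start: joints at [-1.424, 0.434, 0.025, 1.573, -0.012, 1.134, -0.075], TCP at [0.155, 0.606, 0.227] pointing down, gripper open.
Joint ranges: [-2.62, 2.62], [-0.44, 2.09], [-1.27, 1.32], [0.08, 2.57], [-1.32, 4.46], [0.12, 2], [-2.74, 2.74]. Speed limits (rad/s): [2.22, 2.22, 3.01, 3.01, 3.14, 3.14, 3.14].

### API

Orientations are given as a rotation vector (axis times angle).
In Python, from cell import arm gives the robot as it stands.
- The arm moves only by the tool carry_out, never from a script. Its argument "commands" is a list of rows, each a list of 7 numbers: the opening, from 0 (shut) to 1 (fully open), then the shift along the tool's x, y, z each as a share of 0.025 m, from -1 to 1, then the turn, a rotation vector about the tool's x, y, z each as a share of 0.1 rad, from -1 to 1. A call has 1 to 8 rows; each row shifts and turns the commanded pose from where the row before left it, along the tool's axes as they then stand; what a row does not reach is not made up. A row lasts 1/10 s, in which the tool goes at most 50 mm and 8.59 degrees, less where a joint would pass 70% of its speed; a pose out of reach is approached as far as the arm can. A call with a number of a shift or a turn outside -1 to 1 is refused whole. A call with a gripper value outside its range is refused whole. The fingers move at their own pace and stop on an object; "squeeze" is the grip in N (left out, the last holds). Time passes only in rows, so rows that do not move let the fingers close. It gives the time, the measured TCP pose, the force, the opening and the grip force at its end, in the units of the state.
- arm.observe(): the state, without advancing time (a new reading comes with each control period).
- arm.get_image(name): name is "scene" or "top"; returns a dict with "pixels" (480x640x3 uint8, red, green, blue), "range_z" (480x640 float32, m along the optical axis (not along the pixel's ray), 0 where there is no reading), "mtx" (3x3 intrinsics, pixels), "k1" (the pictures are not rectified: a ray, as slopes to the right and down, at radius r is drawn at 1 + k1 r^2 times it, then the intrinsics apply), "R" (3x3) and "t" (3): a world point X has camera coordinates R X + t. Camera axes: x right, y down, z forward; pixel columns grow to the right and rows downward; lengths in m; the calibration is good to about 2 mm. A picture is of the moment at which its call begins.
- arm.sign_off(): hands the job in; it is judged then, once.
The state is a dict: "clock": time; "joints": joint angles; "dq": joint speeds; "joint_efforts": joint torques, N m; "position": TCP position; "ee_rot": TCP orientation; "force": force on the tool from outside, world axes, zero at the start; "ft_torque": the same for the moment, N m; "width": opening from 0.0 (shut) to 1.0 (fully open); "gripper_force": force on a finger pad.
Only numpy, scipy, OpenCV 4.12 (cv2) and the standard library are available. Lean on these libraries where they do the work, as an engineer would, in place of code of your own. Each camera call takes 0.05 s, during which the arm holds its last target. There are 200 camera calls.

### The job

The repair is done and the bench supply can go back on: lift the slotted lock-off plate straight up off the shaft behind the isolator's handle, put it into the empty clear tub, and let go of it. Then switch the isolator on: press the handle in towards the box, swing it about a quarter turn, from level to upright, and feel for the on notch, which lies a few degrees to one side or the other of upright: the handle must end sprung fully back out in that notch. Leave the tub standing, and do not disturb the oil bottle, the pliers and the roll of tape.

Things in the scene. Friction and masses are not known exactly. Their poses are not given: they have to be found in the camera images.
- isolator: Grey steel switch box fixed to the bench: 90 mm deep (x), 110 wide (y), 105 high, on a 4 mm foot plate 150 wide. Origin: centre of its underside; x points from its front to its back, y to its left as seen from the robot, z up. Its front is at x = -47 mm; two ribs (inner faces at y = +-31.5 mm, 9.5 mm proud, 23 to 93 mm above the bench) guide the plate's edges.
- shaft_front (a point): Point on the axis of the 20 mm steel shaft that comes level out of the box's front, where the handle's hub begins: 57 mm in front of the box's origin, 60 mm above the bench, axes as the box. The round black hub (27 mm radius) reaches 40 mm forward from here; the plate hangs in the 10 mm gap behind it.
- handle (a joint): Turn of the black lever handle: 0 = off, lever level to the box's left (+y); 1.571 = lever straight up (clockwise seen from the robot); end stops at -0.035 and 1.87. Keyed: it turns only while pressed in by 6.2 mm. The unseen on notch lies between 1.45 and 1.69, differently each time, and the handle springs out only within 0.045 rad of it; elsewhere it stays pressed in.
- spindle (a joint): How far handle and shaft are pressed in towards the box (along the box's +x), in m: 0 = sprung fully out, 0.008 = pressed home. A spring pushes it out with 5 N (when out) to 10 N (pressed home). With the lock-off plate in place it can be pressed in by only about 2 mm.
- handle_grip (a point): Middle of the lever, 84 mm from the shaft axis, where it can be gripped. The lever is 20 mm thick along the shaft, 20 mm high and ends 100 mm from the axis; sprung out, its middle lies 90 mm in front of the box's origin, with a 32 mm gap between lever and box front. The point's axes turn with the handle: x along the shaft towards the box, y along the lever outwards.
- lock_plate: Flat aluminium lock-off plate 60 mm wide (y), 8 thick (x), 132 tall (z), two 10 mm holes near its top corners; it hangs on the shaft by a slot 24 wide and 46 long, open below. Origin: middle of the slot's upper end; the plate reaches 86 mm above it (51 mm above the box's top) and 46 mm below. Clear of shaft and hub once lifted by 65 mm. 0.12 to 0.22 kg.
- plate_grip (a point): Point on the plate's middle line 65 mm above its origin, where it can be gripped across its 8 mm thickness (box's x) from above; the box's top is 30 mm below this point.
- plate_foot (a point): Point midway between the ends of the plate's two legs, 46 mm below its origin.
- tub: Empty round clear plastic tub with no lid, loose: 111 mm across at the rim, 112 mm high, inside about 80 mm across at the floor and 100 mm at the rim, floor 3 mm thick. Origin: centre of its underside, z up.
- oiler: Small white oil bottle with a black spout, 32 mm across, 95 mm high, standing loose; a bystander. Origin: centre of its underside.
- pliers: Pliers with red handles, 167 mm long, lying loose; a bystander. Origin: centre of its underside.
- tape_roll: Roll of tape, 96 mm across, 19 mm high, lying loose; a bystander. Origin: centre of its underside.
There are look-alikes about, which are no part of the job. There is more than one size of the lock_plate; the one meant has the size given above.

How it is judged:
On the way, in this order (a step that is already met when the one before it is completed fails the run):
1. the lock-off plate has been lifted up off the shaft, clear of hub and box (height (world z) of plate_foot above 0.1 m and contact force between lock_plate and isolator below 0.05 N), for 0.1 s.
2. the plate is in the upright tub and let go (horizontal distance between each of plate_grip, plate_foot and tub below 0.062 m and (height (world z) of plate_foot below 0.035 m or height (world z) of plate_grip below 0.055 m) and angle between tub's own z axis and vertical below 0.15 rad and contact force between lock_plate and the fingers below 0.05 N), for 0.2 s.
3. the handle has sprung out in the on notch, near upright (value of joint handle between 1.38 and 1.76 rad and value of joint spindle below 0.0015 m), for 0.2 s.
At the end, for the whole second after the job is handed in: The handle has sprung out, to within 1.5 mm, in the on notch near upright (joint between 1.38 and 1.76 rad); the lock-off plate rests, let go, inside the tub (one end down at the tub's floor, both ends within 62 mm of the tub's axis), and the tub stands upright (within 0.15 rad) (all of step 2 and all of step 3 and linear speed of lock_plate below 0.02 m/s); the robot touches nothing.
It fails at once if oil bottle moved by more than 30 mm (distance of oiler from where it was at the start of the episode above 0.03 m).
It fails at once if pliers moved by more than 30 mm (distance of pliers from where it was at the start of the episode above 0.03 m).
It fails at once if roll of tape moved by more than 30 mm (distance of tape_roll from where it was at the start of the episode above 0.03 m).
It fails at once if the tub has been tipped over (angle between tub's own z axis and vertical above 0.6 rad).
It also fails if it takes over 67 s, if anything falls off the work surface, if the arm or the gripper's body presses on something with over 40 N, if the wrist force passes 120 N, or if a joint passes its speed limit or range.

## Working session

There is one attempt and no reset: what is moved stays moved. The work goes in short steps, Python scripts to look and compute and a tool call to move; the robot and the scene stay as the last step left them, time stands still between calls to the robot, and variables do not carry over. Pictures are saved under pics/ and viewed, at most 10 in all, crops included, and the job is handed in when it is done.

Besides the shell and the picture viewer there is one more tool, called after "Emit:" as name(argument=value, ...), one argument or row to a line, values as JSON. carry_out: Moves the arm, as the interface text tells. Shift numbers are shares of 0.025 m and turn numbers shares of 0.1 rad, none past 1 either way. Its arguments: {"type":"object","properties":{"commands":{"type":"array"},"squeeze":{"type":"number"}},"required":["commands"]}

```bash
mkdir -p pics
cat > h.py <<'E'
import numpy as np,cv2
from cell import arm
def save(n,f):
    im=arm.get_image(n); cv2.imwrite(f,im["pixels"][:,:,::-1]); np.savez(f[:-4]+".npz",**im); return im
def pts(im):
    "world point per pixel from range"
    K=im["mtx"];v,u=np.mgrid[:480,:640].astype(float)
    x=(u-K[0,2])/K[0,0];y=(v-K[1,2])/K[1,1];rd=np.hypot(x,y);r=rd.copy()
    for _ in range(20): r=rd/(1+im["k1"]*r*r)
    s=np.where(rd>0,r/np.maximum(rd,1e-9),1);z=im["range_z"]
    P=np.stack([x*s*z,y*s*z,z],-1)
    return (P-im["t"])@im["R"]
E
python3 - <<'E'
from h import *
for n in("scene","top"):
    im=save(n,f"pics/{n}0.png");print(n,im["mtx"].tolist(),im["k1"],(-im["R"].T@im["t"]).round(3),im["R"].round(2).tolist())
s=arm.observe();print(s)
E
```

```text
scene [[466.40056900701745, 0.0, 315.51293181653995], [0.0, 466.40056900701745, 236.541965500587], [0.0, 0.0, 1.0]] -0.009382812666703516 [ 0.158 -0.289  0.69 ] [[0.8, -0.6, -0.01], [-0.4, -0.54, -0.74], [0.44, 0.6, -0.67]]
top [[494.5664702626016, 0.0, 322.67225068533844], [0.0, 494.5664702626016, 242.04498771273484], [0.0, 0.0, 1.0]] -0.10497741667367323 [0.369 0.216 0.958] [[0.01, -1.0, -0.0], [-0.98, -0.01, -0.2], [0.2, 0.0, -0.98]]
{'clock': 0.1, 'joints': array([-1.42360255,  0.43515229,  0.02500827,  1.573992  , -0.011587  ,
        1.13400778, -0.075121  ]), 'dq': array([ 2.68677314e-05, -5.69264452e-04, -6.70279297e-04, -1.34073678e-03,
       -7.85843989e-04, -3.50706035e-04, -5.12058754e-04]), 'joint_efforts': array([ 2.33774030e-03, -6.69122171e+01,  9.87275876e-01, -3.15144432e+01,
       -6.06324244e-02,  3.75098130e-02,  6.07745210e-05]), 'position': array([0.15446528, 0.60514323, 0.22602995]), 'ee_rot': array([-3.91534169e-01, -3.11707655e+00,  2.22194905e-03]), 'force': array([ 0.60476618,  0.48900495, -0.09923911]), 'ft_torque': array([-0.03792589, -0.03910538, -0.03911723]), 'gripper_force': 0.0, 'width': 1.0002734442937027}
```

View pics/scene0.png

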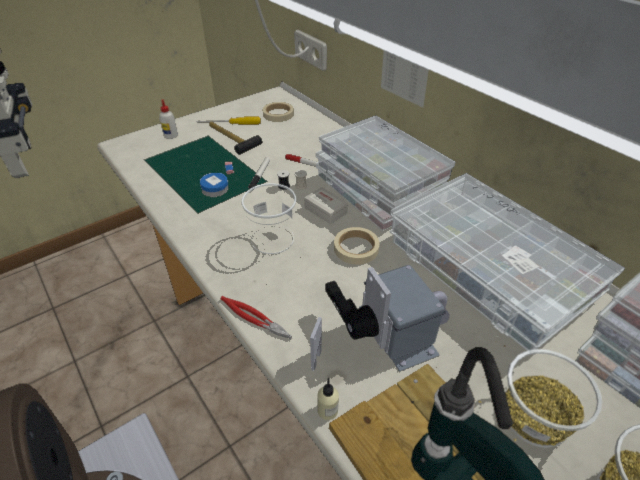

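View pics/top0.png

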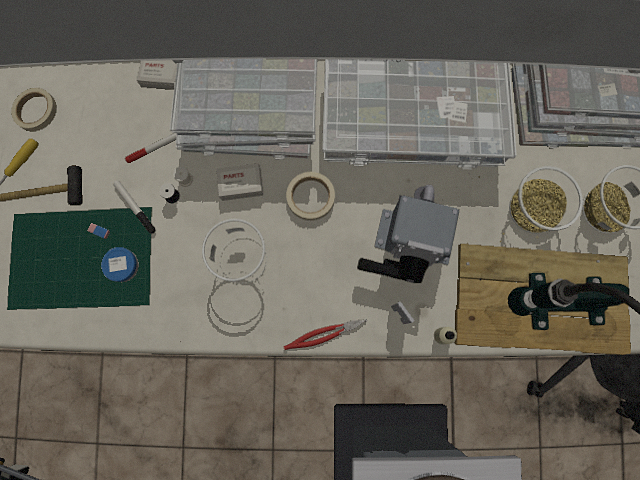

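Scene view: the isolator is at about (405,310), with the plate behind its handle at (377,290) and the black lever at (335,295). The candidates for the plate are:
- The tall plate on the shaft, scene (377,290) and top (400,250).
- A small loose plate leaning in front, scene (316,340) and top (402,312).

I choose the one on the shaft. The candidates for the tub are:
- The empty tub with a white rim, top (234,250) and scene (270,202); the grey rings are its floor and shadow.
- The two filled tubs, top (545,200) and (610,200).

I choose the empty one.

Run:
```python
from h import *
L=lambda f:np.load(f)
s=L("pics/scene0.npz");t=L("pics/top0.npz")
a=cv2.resize(s["pixels"][250:380,290:460],None,fx=2.3,fy=2.3,interpolation=2);b=cv2.resize(t["pixels"][180:350,340:480],None,fx=2.6,fy=2.6,interpolation=2)
h=max(a.shape[0],b.shape[0]);p=lambda i:cv2.copyMakeBorder(i,0,h-i.shape[0],0,0,0)
cv2.imwrite("pics/crop0.png",np.hstack([p(a),p(b)])[:,:,::-1])
Ps,Pt=pts(s),pts(t)
for n,P,D in(("s",Ps,s),("t",Pt,t)):
    x,y,z=P[...,0],P[...,1],P[...,2]
    hsv=cv2.cvtColor(D["pixels"],cv2.COLOR_RGB2HSV);
    ok=D["range_z"]>0
    print(n,"bench z",np.median(z[ok&(abs(z)<.02)]))
    # box region
    c=Pt[225,420]; reg=ok&(np.hypot(x-c[0],y-c[1])<.2)
    top=reg&(abs(z-.109)<.006)&(hsv[...,2]>70)
    n1,l,st,_=cv2.connectedComponentsWithStats(top.astype(np.uint8))
    k=1+st[1:,4].argmax();q=P[l==k]
    r=cv2.minAreaRect(q[:,:2].astype(np.float32));print(" boxtop",r,len(q),np.median(q[:,2]))
    pl=reg&(z>.125)&(z<.2)&(hsv[...,2]>60);q=P[pl];print(" plate",len(q),q.mean(0),q.min(0),q.max(0),cv2.minAreaRect(q[:,:2].astype(np.float32)),np.percentile(q[:,2],98))
    dk=reg&(hsv[...,2]<50)&(z>.03)&(z<.12);q=P[dk];print(" dark",len(q),q.mean(0),q.min(0),q.max(0))
    tb=ok&(z>.1)&(z<.125)&(np.hypot(x-Pt[250,235][0],y-Pt[250,235][1])<.25)&(hsv[...,2]>150)
    q=P[tb];print(" tubrim",len(q), q.size and (np.percentile(q,[2,98],axis=0).tolist(),cv2.minEnclosingCircle(q[:,:2].astype(np.float32)),np.median(q[:,2])))
for nm,(v,u) in dict(lever_tip=(265,362),lever_mid=(266,385),hub=(268,412),smallplate=(312,402),oil=(336,445),pl1=(347,288),pl2=(323,362),tape=(196,290),tubrimL=(250,205),rimtop=(222,234),rimbot=(278,234),spot=(190,427),woodL=(300,460)).items(): print(nm,Pt[v,u].round(3))
```

```text
s bench z -0.0006716531634852598
 boxtop ((0.5678999423980713, 0.0351174958050251), (0.10728481411933899, 0.09896235167980194), 75.93930053710938) 1887 0.10424854174938294
 plate 479 [0.52182069 0.04340625 0.1445734 ] [0.51336551 0.01559232 0.12501027] [0.5346384  0.07723354 0.15723618] ((0.5240700840950012, 0.04632069915533066), (0.062104493379592896, 0.009663949720561504), 75.95223999023438) 0.15635934867500728
 dark 1342 [0.49523784 0.06615188 0.07075001] [ 0.38022405 -0.0194644   0.04091449] [0.52157692 0.1502401  0.09286653]
 tubrim 1238 ([[0.4747093310400578, 0.2652480570772713, 0.1074123033808199], [0.789599372613994, 0.4911821190156395, 0.12113865192015455]], ((0.6409889459609985, 0.3809669315814972), 0.17201454937458038), np.float64(0.11865472376475246))
t bench z 0.0005859120783873699
 boxtop ((0.5740611553192139, 0.03525589406490326), (0.10740727931261063, 0.08628460764884949), 76.89787292480469) 2345 0.10510341917654827
 plate 260 [0.52221637 0.04915835 0.14967557] [0.51332748 0.01788713 0.12529651] [0.53372105 0.07735007 0.15913193] ((0.5226737260818481, 0.04765937104821205), (0.059303149580955505, 0.008838205598294735), 76.75076293945312) 0.15810286283056227
 dark 1443 [0.50701604 0.07895022 0.07275527] [ 0.37811639 -0.01669606  0.03048504] [0.72124607 0.15357862 0.10412114]
 tubrim 325 ([[0.47218698391793174, 0.32155845931015004, 0.10975880704332297], [0.7867625203892965, 0.49678397171430166, 0.12191732101285008]], ((0.6369968056678772, 0.39452701807022095), 0.16773293912410736), np.float64(0.11303556115606525))
lever_tip [0.505 0.146 0.071]
lever_mid [0.503 0.104 0.071]
hub [0.498 0.057 0.082]
smallplate [0.42  0.075 0.073]
oil [ 0.378 -0.004  0.06 ]
pl1 [0.357 0.282 0.009]
pl2 [ 0.403  0.141 -0.   ]
tape [0.65  0.283 0.017]
tubrimL [0.543 0.45  0.002]
rimtop [ 0.6    0.396 -0.   ]
rimbot [ 0.488  0.391 -0.001]
spot [0.649 0.022 0.067]
woodL [ 0.447 -0.045  0.018]
```

View pics/crop0.png

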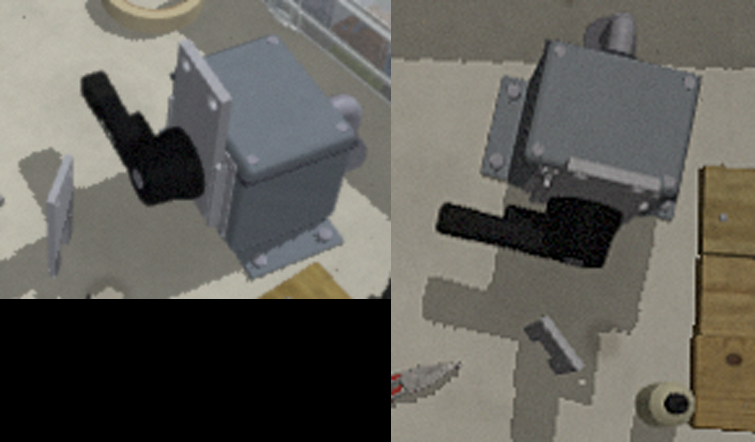

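The crop confirms the choice: the tall plate with two holes hangs behind the hub, with the lever level to the box's left. The small plate stands loose in front of it. Next I measure the tub and plan the first move.

```bash
cat >> h.py <<'E'
from scipy.spatial.transform import Rotation as Ro
from scipy.linalg import logm
YAW=np.deg2rad(-13.4);BX=np.array([np.cos(YAW),np.sin(YAW),0]);BY=np.array([-np.sin(YAW),np.cos(YAW),0]);BZ=np.array([0,0,1.])
ORG=np.array([.5739,.0349,0])
def box(x,y,z): return ORG+x*BX+y*BY+z*BZ
RD=np.stack([-BY,-BX,-BZ],1)   # candidate down pose: tool y along -box x
if np.linalg.det(RD)<0: RD=np.stack([BY,-BX,-BZ],1)
RDa=np.stack([-RD[:,0],-RD[:,1],RD[:,2]],1)
def st():
    s=arm.observe();print("t",round(s["clock"],2),"p",s["position"].round(4),"F",s["force"].round(1),"w",round(s["width"],3),"g",round(s["gripper_force"],1),"q",s["joints"].round(2));return s
def twist(p,R,p0=None,R0=None):
    s=arm.observe()
    if p0 is None:p0=s["position"]
    if R0 is None:R0=Ro.from_rotvec(s["ee_rot"]).as_matrix()
    T0=np.eye(4);T0[:3,:3]=R0;T0[:3,3]=p0;T=np.eye(4);T[:3,:3]=R;T[:3,3]=p
    L=np.real(logm(np.linalg.inv(T0)@T));v=L[:3,3]/.025;w=np.array([L[2,1],L[0,2],L[1,0]])/.1
    return np.r_[v,w].round(2)
def ray(im,u,v,z):
    K=im["mtx"];d=np.array([(u-K[0,2])/K[0,0],(v-K[1,2])/K[1,1]]);r=np.linalg.norm(d);rr=r
    for _ in range(20): rr=r/(1+im["k1"]*rr*rr)
    d=np.r_[d*rr/r,1]@im["R"];c=-im["R"].T@im["t"];return c+d*(z-c[2])/d[2]
E
python3 - <<'E'
from h import *
for f,(u0,u1,v0,v1) in(("scene0",(235,305,175,228)),("top0",(198,270,215,285))):
    D=np.load(f"pics/{f}.npz");g=cv2.cvtColor(D["pixels"],cv2.COLOR_RGB2HSV)
    m=np.zeros((480,640),np.uint8);w=(g[...,2]>215)&(g[...,1]<25);m[v0:v1,u0:u1]=w[v0:v1,u0:u1]
    v,u=np.nonzero(m);
    for z in(.10,.112):
        P=np.array([ray(D,a,b,z)[:2] for a,b in zip(u,v)]);A=np.c_[2*P,np.ones(len(P))]
        for _ in range(6):
            c=np.linalg.lstsq(A,(P**2).sum(1),rcond=None)[0];r=np.sqrt(c[2]+c[:2]@c[:2]);e=abs(np.hypot(*(P-c[:2]).T)-r)
            k=e<max(.004,np.percentile(e,80));P=P[k];A=A[k]
        print(f,z,len(P),c[:2].round(4),r.round(4),e.mean().round(4))
p=box(-.052,0,.20);print(p,RD.round(2).tolist())
for R in(RD,RDa):print(twist(p,R))
E
```

```text
Traceback (most recent call last):
numpy.exceptions.AxisError: axis 1 is out of bounds for array of dimension 1
```

Run:
```python
from h import *
for f,(u0,u1,v0,v1) in(("scene0",(235,305,175,228)),("top0",(198,270,215,285))):
    D=np.load(f"pics/{f}.npz");b=D["pixels"].min(2)
    sub=b[v0:v1,u0:u1];th=np.percentile(sub,87);v,u=np.nonzero(sub>th);u=u+u0;v=v+v0
    for z in(.10,.112):
        P=np.array([ray(D,a,c,z)[:2] for a,c in zip(u,v)]);A=np.c_[2*P,np.ones(len(P))]
        for _ in range(6):
            c=np.linalg.lstsq(A,(P**2).sum(1),rcond=None)[0];r=np.sqrt(c[2]+c[:2]@c[:2]);e=abs(np.hypot(*(P-c[:2]).T)-r)
            k=e<max(.004,np.percentile(e,90));P=P[k];A=A[k]
        print(f,th,z,len(P),c[:2].round(4),r.round(4),e.mean().round(4))
p=box(-.052,0,.20);print(p,RD.round(2).tolist())
for R in(RD,RDa):print(twist(p,R))
```

```text
scene0 174.0 0.1 196 [0.5391 0.3892] 0.0567 0.0041
scene0 174.0 0.112 196 [0.5313 0.3753] 0.0555 0.004
top0 136.0 0.1 355 [0.5279 0.3769] 0.0542 0.0009
top0 136.0 0.112 355 [0.5256 0.3746] 0.0534 0.0009
[0.52331565 0.04695089 0.2       ] [[-0.23, -0.97, -0.0], [-0.97, 0.23, -0.0], [-0.0, -0.0, -1.0]]
[-1.200e+00 -2.977e+01  1.060e+00 -1.000e-02 -1.000e-02 -1.587e+01]
[-2.964e+01  1.200e+00  1.050e+00 -1.000e-02  1.000e-02  1.555e+01]
```

Emit:
carry_out(
  commands=[
    [0.5,-0.926,0.037,0.03,0,0,0.486],
    [0.5,-0.926,0.037,0.03,0,0,0.486],
    [0.5,-0.926,0.037,0.03,0,0,0.486],
    [0.5,-0.926,0.037,0.03,0,0,0.486],
    [0.5,-0.926,0.037,0.03,0,0,0.486],
    [0.5,-0.926,0.037,0.03,0,0,0.486],
    [0.5,-0.926,0.037,0.03,0,0,0.486],
    [0.5,-0.926,0.037,0.03,0,0,0.486],
  ],
)

```text
clock: 0.9
position: [0.3273, 0.5362, 0.2207]
ee_rot: [-0.993, -2.981, -0.0]
force: [0.1, -0.2, 0.5]
width: 0.498
gripper_force: 0.0
```

Emit:
carry_out(
  commands=[
    [0.5,-0.926,0.037,0.03,0,0,0.486],
    [0.5,-0.926,0.037,0.03,0,0,0.486],
    [0.5,-0.926,0.037,0.03,0,0,0.486],
    [0.5,-0.926,0.037,0.03,0,0,0.486],
    [0.5,-0.926,0.037,0.03,0,0,0.486],
    [0.5,-0.926,0.037,0.03,0,0,0.486],
    [0.5,-0.926,0.037,0.03,0,0,0.486],
    [0.5,-0.926,0.037,0.03,0,0,0.486],
  ],
)

```text
clock: 1.7
position: [0.4591, 0.4076, 0.2147]
ee_rot: [-1.549, -2.733, -0.0]
force: [0.1, 0.5, 0.1]
width: 0.5
gripper_force: 0.0
```

Emit:
carry_out(
  commands=[
    [0.5,-0.926,0.037,0.03,0,0,0.486],
    [0.5,-0.926,0.037,0.03,0,0,0.486],
    [0.5,-0.926,0.037,0.03,0,0,0.486],
    [0.5,-0.926,0.037,0.03,0,0,0.486],
    [0.5,-0.926,0.037,0.03,0,0,0.486],
    [0.5,-0.926,0.037,0.03,0,0,0.486],
    [0.5,-0.926,0.037,0.03,0,0,0.486],
    [0.5,-0.926,0.037,0.03,0,0,0.486],
  ],
)

```text
clock: 2.5
position: [0.5324, 0.2386, 0.2087]
ee_rot: [-2.048, -2.382, -0.0]
force: [0.8, 0.0, 0.1]
width: 0.497
gripper_force: 0.0
```

Emit:
carry_out(
  commands=[
    [0.5,-0.926,0.037,0.03,0,0,0.486],
    [0.5,-0.926,0.037,0.03,0,0,0.486],
    [0.5,-0.926,0.037,0.03,0,0,0.486],
    [0.5,-0.926,0.037,0.03,0,0,0.486],
    [0.5,-0.926,0.037,0.03,0,0,0.486],
    [0.5,-0.926,0.037,0.03,0,0,0.486],
    [0.5,-0.926,0.037,0.03,0,0,0.486],
    [0.5,-0.926,0.037,0.03,0,0,0.486],
  ],
)

```text
clock: 3.3
position: [0.5361, 0.0545, 0.2027]
ee_rot: [-2.47, -1.942, -0.0]
force: [-0.2, 0.9, -0.1]
width: 0.497
gripper_force: 0.0
```

Run:
```python
from h import *
st();print(twist(box(-.052,0,.2),RDa),twist(box(-.052,0,.122),RDa))
```

```text
t 3.3 p [0.5361 0.0545 0.2027] F [-0.2  0.9 -0.1] w 0.497 g 0.0 q [-0.62  0.34  0.55  1.85 -0.21  1.01 -0.22]
[-0.41 -0.43  0.11  0.   -0.   -0.04] [-0.41 -0.43  3.23  0.   -0.   -0.04]
```

Emit:
carry_out(
  commands=[
    [0.5,-0.41,-0.43,0,0,0,-0.04],
    [0.5,0,0,0.5,0,0,0],
    [0.5,0,0,0.8,0,0,0],
    [0.5,0,0,0.8,0,0,0],
    [0.5,0,0,0.8,0,0,0],
    [0.5,0,0,0.33,0,0,0],
    [0.5,0,0,0,0,0,0],
  ],
)

```text
clock: 4.0
position: [0.5228, 0.0489, 0.1207]
ee_rot: [-2.461, -1.951, 0.004]
force: [-0.1, 0.7, 0.1]
width: 0.504
gripper_force: 0.0
```

Run:
```python
from h import *
st();print(twist(box(-.052,0,.122),RDa));save("top","pics/top1.png")
D=np.load("pics/top1.npz");cv2.imwrite("pics/c1.png",cv2.resize(D["pixels"][130:340,330:540],None,fx=2.5,fy=2.5)[:,:,::-1])
```

```text
t 4.0 p [0.5228 0.0489 0.1207] F [-0.1  0.7  0.1] w 0.504 g 0.0 q [-0.57  0.42  0.51  1.97 -0.28  0.82 -0.14]
[-0.07  0.04 -0.05 -0.02  0.01  0.03]
```

View pics/c1.png

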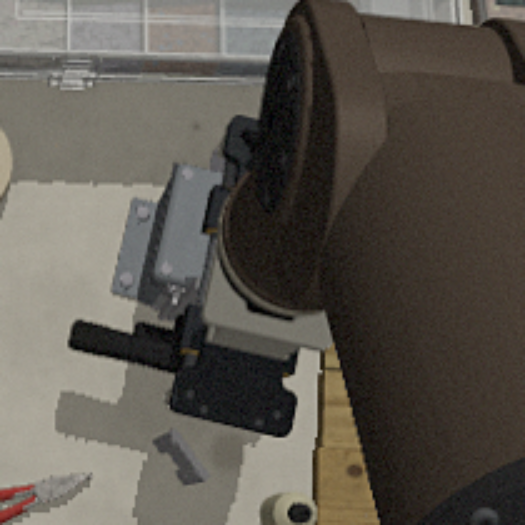

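The gripper straddles the plate over the box, with nothing disturbed (oil bottle at crop (295,512), small plate at (178,455)). Next I close on the plate.

Emit:
carry_out(
  commands=[
    [0,0,0,0,0,0,0],
    [0,0,0,0,0,0,0],
    [0,0,0,0,0,0,0],
    [0,0,0,0,0,0,0],
    [0,0,0,0,0,0,0],
    [0,0,0,0,0,0,0],
  ],
  squeeze=40,
)

```text
clock: 4.65
position: [0.5237, 0.0489, 0.1221]
ee_rot: [2.462, 1.951, 0.001]
force: [-0.0, -0.8, 1.0]
width: 0.082
gripper_force: 40.0
```

Emit:
carry_out(
  commands=[
    [0,0,0,-0.2,0,0,0],
    [0,0,0,-0.3,0,0,0],
    [0,0,0,-0.3,0,0,0],
  ],
)

```text
clock: 4.95
position: [0.5235, 0.0488, 0.1426]
ee_rot: [-2.462, -1.951, 0.0]
force: [0.4, -0.2, -0.5]
width: 0.085
gripper_force: 40.0
```

Emit:
carry_out(
  commands=[
    [0,0,0,-0.6,0,0,0],
    [0,0,0,-0.8,0,0,0],
    [0,0,0,-0.8,0,0,0],
    [0,0,0,-0.8,0,0,0],
    [0,0,0,-0.8,0,0,0],
    [0,0,0,0,0,0,0],
    [0,0,0,0,0,0,0],
  ],
)

```text
clock: 5.65
position: [0.5235, 0.049, 0.2372]
ee_rot: [-2.462, -1.952, -0.001]
force: [0.2, 1.1, -2.0]
width: 0.086
gripper_force: 40.0
```

Emit:
carry_out(
  commands=[
    [0,0.4,-0.09,0,0,0,0],
    [0,0.8,-0.18,0,0,0,0],
    [0,0.8,-0.18,0,0,0,0],
    [0,0.8,-0.18,0,0,0,0],
    [0,0.8,-0.18,0,0,0,0],
    [0,0.8,-0.18,0,0,0,0],
    [0,0.8,-0.18,0,0,0,0],
    [0,0.8,-0.18,0,0,0,0],
  ],
)

```text
clock: 6.45
position: [0.524, 0.2042, 0.2358]
ee_rot: [-2.461, -1.952, 0.003]
force: [-0.7, 0.9, -1.0]
width: 0.089
gripper_force: 40.0
```

Emit:
carry_out(
  commands=[
    [0,0.8,-0.18,0,0,0,0],
    [0,0.8,-0.18,0,0,0,0],
    [0,0.8,-0.18,0,0,0,0],
    [0,0.8,-0.18,0,0,0,0],
    [0,0.8,-0.18,0,0,0,0],
    [0,0.8,-0.18,0,0,0,0],
    [0,0.8,-0.18,0,0,0,0],
    [0,0.8,-0.18,0,0,0,0],
  ],
)

```text
clock: 7.25
position: [0.5264, 0.3683, 0.2369]
ee_rot: [-2.462, -1.952, -0.0]
force: [0.0, 0.4, -1.1]
width: 0.082
gripper_force: 40.0
```

Run:
```python
from h import *
s=st();print(twist(np.r_[.528,.375,s["position"][2]],RDa));save("scene","pics/s2.png")
D=np.load("pics/s2.npz");cv2.imwrite("pics/c2.png",cv2.resize(D["pixels"][80:320,180:440],None,fx=2.3,fy=2.3)[:,:,::-1])
```

```text
t 7.25 p [0.5264 0.3683 0.2369] F [ 0.   0.4 -1.1] w 0.082 g 40.0 q [-1.    0.48  0.47  1.54 -0.23  1.18 -0.72]
[ 0.27  0.    0.   -0.   -0.    0.04]
```

View pics/c2.png

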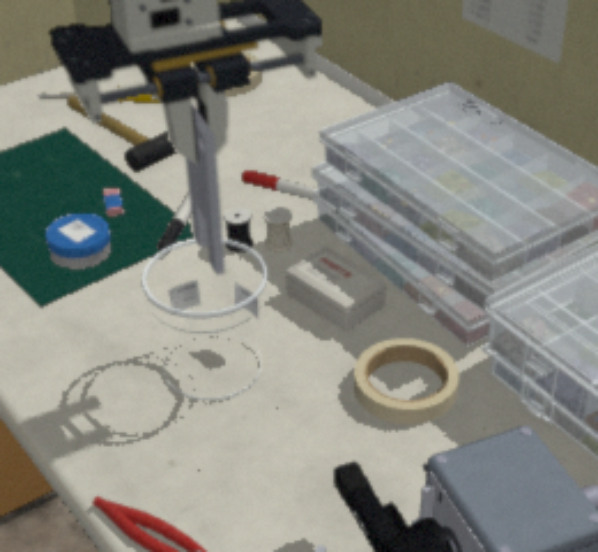

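The plate hangs upright over the tub: its legs are at crop (210,265), within the rim centred at (205,280). Next I lower it.

Emit:
carry_out(
  commands=[
    [0,0.27,0,0,0,0,0.04],
    [0,0,0,0.5,0,0,0],
    [0,0,0,0.7,0,0,0],
    [0,0,0,0.7,0,0,0],
    [0,0,0,0.7,0,0,0],
    [0,0,0,0.7,0,0,0],
    [0,0,0,0.7,0,0,0],
    [0,0,0,0.7,0,0,0],
  ],
)

```text
clock: 8.1
position: [0.5281, 0.3719, 0.1181]
ee_rot: [2.467, 1.944, -0.001]
force: [-0.3, -0.5, -1.2]
width: 0.085
gripper_force: 40.0
```

Emit:
carry_out(
  commands=[
    [0,0,0,0.24,0,0,0],
    [0,0,0,0.16,0,0,0],
    [0,0,0,0.12,0,0,0],
    [0,0,0,0,0,0,0],
  ],
)

```text
clock: 8.5
position: [0.5282, 0.3731, 0.1067]
ee_rot: [2.466, 1.946, 0.001]
force: [0.5, -0.0, -1.6]
width: 0.087
gripper_force: 40.0
```

Emit:
carry_out(
  commands=[
    [0,0,0,0.08,0,0,0],
    [0,0,0,0.06,0,0,0],
    [0,0,0,0,0,0,0],
  ],
)

```text
clock: 8.8
position: [0.528, 0.3732, 0.103]
ee_rot: [-2.466, -1.947, -0.0]
force: [-0.6, 0.5, -2.0]
width: 0.089
gripper_force: 40.0
```

Emit:
carry_out(
  commands=[
    [0,0,0,0.06,0,0,0],
    [0,0,0,0,0,0,0],
  ],
)

```text
clock: 9.0
position: [0.528, 0.3732, 0.1015]
ee_rot: [-2.466, -1.947, -0.0]
force: [0.2, 0.0, -1.6]
width: 0.087
gripper_force: 40.0
```

Emit:
carry_out(
  commands=[
    [0,0,0,0.06,0,0,0],
    [0,0,0,0,0,0,0],
  ],
)

```text
clock: 9.2
position: [0.5283, 0.3732, 0.1013]
ee_rot: [-2.466, -1.946, -0.001]
force: [-4.0, -1.8, 10.6]
width: 0.083
gripper_force: 40.0
```

Emit:
carry_out(
  commands=[
    [0,0,0,0.05,0,0,0],
    [0,0,0,0,0,0,0],
  ],
)

```text
clock: 9.4
position: [0.5285, 0.3733, 0.1013]
ee_rot: [-2.466, -1.946, -0.003]
force: [-4.6, -4.3, 19.8]
width: 0.084
gripper_force: 40.0
```

Emit:
carry_out(
  commands=[
    [0,0,0,-0.08,0,0,0],
    [0.3,0,0,0,0,0,0],
    [0.3,0,0,0,0,0,0],
    [0.3,0,0,0,0,0,0],
  ],
)

```text
clock: 9.8
position: [0.5279, 0.3732, 0.1004]
ee_rot: [2.466, 1.947, -0.0]
force: [-0.5, 0.4, -0.1]
width: 0.278
gripper_force: 0.0
```

Emit:
carry_out(
  commands=[
    [0.35,0,0,-0.2,0,0,0],
    [0.35,0,0,-0.4,0,0,0],
    [0.35,0,0,-0.6,0,0,0],
    [0.35,0,0,-0.8,0,0,0],
    [0.35,0,0,-0.8,0,0,0],
    [0.35,0,0,-0.8,0,0,0],
    [0.35,0,0,-0.8,0,0,0],
    [0.35,0,0,0,0,0,0],
  ],
)

```text
clock: 10.6
position: [0.5298, 0.374, 0.2152]
ee_rot: [-2.466, -1.946, -0.01]
force: [-0.1, -1.0, -0.2]
width: 0.347
gripper_force: 0.0
```

Run:
```python
from h import *
s=st();save("scene","pics/s3.png")
D=np.load("pics/s3.npz");cv2.imwrite("pics/c3.png",cv2.resize(D["pixels"][80:380,180:460],None,fx=1.9,fy=1.9)[:,:,::-1])
# lever geometry: dark pts left of hub
S=np.load("pics/scene0.npz");T=np.load("pics/top0.npz")
for X in(S,T):
    P=pts(X);q=P.reshape(-1,3)-ORG;b=np.c_[q@BX,q@BY,q[:,2]]
    v=X["pixels"].max(2).ravel();m=(v<50)&(b[:,1]>.045)&(b[:,1]<.12)&(b[:,2]>.03)&(b[:,2]<.1)&(abs(b[:,0]+.09)<.04)
    print(m.sum(),np.percentile(b[m],[2,50,98],axis=0).round(4).tolist())
p=box(-.09,.086,.16);print(twist(p,RDa))
```

```text
t 10.6 p [0.5298 0.374  0.2152] F [-0.1 -1.  -0.2] w 0.347 g 0.0 q [-1.    0.5   0.47  1.56 -0.24  1.13 -0.72]
288 [[-0.0984, 0.0457, 0.0575], [-0.0905, 0.0699, 0.0687], [-0.0735, 0.0941, 0.0712]]
360 [[-0.1002, 0.046, 0.0614], [-0.0899, 0.0706, 0.0697], [-0.0729, 0.0983, 0.0731]]
[-9.33  1.29  2.12  0.02 -0.03 -0.01]
```

View pics/c3.png

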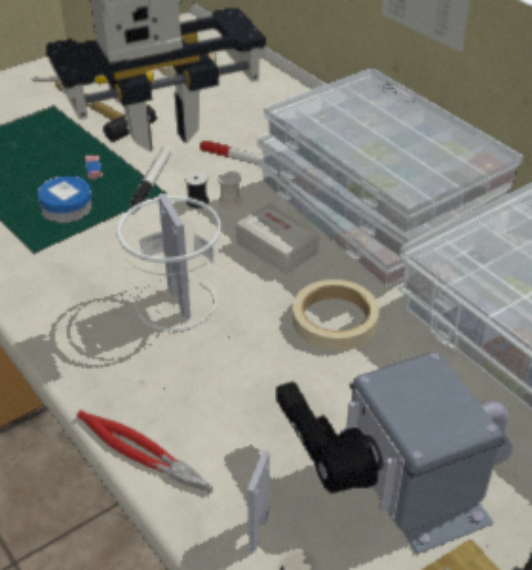

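The plate stands in the upright tub, crop (175,255), and the bystanders are untouched. The lever is confirmed level, from crop (285,395) to the hub at (350,460). Next I go to the lever.

Emit:
carry_out(
  commands=[
    [0.42,-0.8,0.11,0,0,0,0],
    [0.42,-0.8,0.11,0,0,0,0],
    [0.42,-0.8,0.11,0,0,0,0],
    [0.42,-0.8,0.11,0,0,0,0],
    [0.42,-0.8,0.11,0,0,0,0],
    [0.42,-0.8,0.11,0,0,0,0],
    [0.42,-0.8,0.11,0,0,0,0],
    [0.42,-0.8,0.11,0,0,0,0],
  ],
)

```text
clock: 11.45
position: [0.512, 0.2109, 0.2107]
ee_rot: [-2.466, -1.947, 0.0]
force: [0.3, -0.3, -0.6]
width: 0.421
gripper_force: 0.0
```

Emit:
carry_out(
  commands=[
    [0.42,-0.8,0.11,0,0,0,0],
    [0.42,-0.8,0.11,0,0,0,0],
    [0.42,-0.8,0.11,0.3,0,0,0],
    [0.42,-0.53,0.08,0.6,0,0,0],
    [0.42,0,0,0.8,0,0,0],
    [0.42,0,0,0.4,0,0,0],
    [0.42,0,0,0,0,0,0],
  ],
)

```text
clock: 12.15
position: [0.5043, 0.1383, 0.1572]
ee_rot: [-2.465, -1.946, 0.004]
force: [-0.7, -0.2, -0.1]
width: 0.423
gripper_force: 0.0
```

Run:
```python
from h import *
s=st();print(twist(box(-.09,.086,.048),RDa))
```

```text
t 12.15 p [0.5043 0.1383 0.1572] F [-0.7 -0.2 -0.1] w 0.423 g 0.0 q [-0.75  0.37  0.5   1.94 -0.22  0.9  -0.37]
[ 0.06  0.07  4.37 -0.02  0.01 -0.  ]
```

Emit:
carry_out(
  commands=[
    [0.42,0.06,0.07,0.6,0,0,0],
    [0.42,0,0,0.8,0,0,0],
    [0.42,0,0,0.8,0,0,0],
    [0.42,0,0,0.8,0,0,0],
    [0.42,0,0,0.8,0,0,0],
    [0.42,0,0,0.4,0,0,0],
    [0.42,0,0,0.17,0,0,0],
    [0.42,0,0,0,0,0,0],
  ],
)

```text
clock: 12.95
position: [0.5075, 0.14, 0.0492]
ee_rot: [2.466, 1.947, 0.0]
force: [0.2, 0.2, -0.4]
width: 0.418
gripper_force: 0.0
```

Emit:
carry_out(
  commands=[
    [0,0,0,0,0,0,0],
    [0,0,0,0,0,0,0],
    [0,0,0,0,0,0,0],
    [0,0,0,0,0,0,0],
    [0,0,0,0,0,0,0],
  ],
  squeeze=25,
)

```text
clock: 13.45
position: [0.5077, 0.14, 0.0494]
ee_rot: [2.466, 1.946, 0.002]
force: [0.7, 0.6, 2.4]
width: 0.216
gripper_force: 25.0
```

Run:
```python
from h import *
s=st();q=s["position"]-ORG;print(q@BX,q@BY,s["force"]@BX,s["force"]@BY)
```

```text
t 13.45 p [0.5077 0.14   0.0494] F [0.7 0.6 2.4] w 0.216 g 25.0 q [-0.67  0.52  0.41  2.02 -0.34  0.66 -0.27]
-0.0887669929497866 0.08693198059374635 0.5699881571717603 0.7971634575161248
```

Emit:
carry_out(
  commands=[
    [0,0,0.1,0,0,0,0],
    [0,0,0.1,0,0,0,0],
    [0,0,0.1,0,0,0,0],
    [0,0,0,0,0,0,0],
  ],
)

```text
clock: 13.85
position: [0.5125, 0.1391, 0.0485]
ee_rot: [-2.463, -1.946, 0.004]
force: [-5.8, 5.0, 3.6]
width: 0.215
gripper_force: 25.0
```

```bash
cat >> h.py <<'E'
def bs(off=.0494-.06):
    s=arm.observe();q=s["position"]-ORG;F=s["force"];y,z=q@BY,q[2]-.06-off
    print("t",round(s["clock"],2),"bx",round(q@BX,4),"y",round(y,4),"z",round(z,4),"ang",round(np.arctan2(z,y),3),"r",round(np.hypot(y,z),4),"F",[round(float(f),1) for f in(F@BX,F@BY,F[2])],"w",round(s["width"],3),"g",s["gripper_force"].round(1));return s
E
python3 - <<'E'
from h import *
bs()
r=.087;a=np.linspace(0,1.45,30);p=np.c_[r*np.cos(a),r*np.sin(a)];d=np.diff(p,axis=0)/.025
for i in d:print([0,round(i[0],2),0,round(-i[1],2),0,0,0])
E
```

```text
Traceback (most recent call last):
  File "h.py", line 36, in bs
    print("t",round(s["clock"],2),"bx",round(q@BX,4),"y",round(y,4),"z",round(z,4),"ang",round(np.arctan2(z,y),3),"r",round(np.hypot(y,z),4),"F",[round(float(f),1) for f in(F@BX,F@BY,F[2])],"w",round(s["width"],3),"g",s["gripper_force"].round(1));return s
                                                                                                                                                                                                                          ^^^^^^^^^^^^^^^^^^^^^^^^
AttributeError: 'float' object has no attribute 'round'
```

Emit:
carry_out(
  commands=[
    [0,0,0.1,0,0,0,0],
    [0,0,0.05,0,0,0,0],
    [0,0,0,0,0,0,0],
  ],
)

```text
clock: 14.15
position: [0.5152, 0.1384, 0.0482]
ee_rot: [-2.461, -1.945, 0.006]
force: [-7.6, 5.1, 3.9]
width: 0.221
gripper_force: 25.0
```

```bash
sed -i 's/s\["gripper_force"\].round(1)/round(float(s["gripper_force"]),1)/' h.py
python3 - <<'E'
from h import *
bs()
r=.087;a=np.linspace(0,1.44,25);p=np.c_[r*np.cos(a),r*np.sin(a)];d=np.diff(p,axis=0)/.025
print([[0,round(i[0],2),0,round(-i[1],2),0,0,0] for i in d])
E
```

```text
t 14.15 bx -0.0811 y 0.0871 z -0.0012 ang -0.014 r 0.0871 F [-8.6, 3.2, 3.9] w 0.221 g 25.0
[[0, np.float64(-0.01), 0, np.float64(-0.21), 0, 0, 0], [0, np.float64(-0.02), 0, np.float64(-0.21), 0, 0, 0], [0, np.float64(-0.03), 0, np.float64(-0.21), 0, 0, 0], [0, np.float64(-0.04), 0, np.float64(-0.2), 0, 0, 0], [0, np.float64(-0.06), 0, np.float64(-0.2), 0, 0, 0], [0, np.float64(-0.07), 0, np.float64(-0.2), 0, 0, 0], [0, np.float64(-0.08), 0, np.float64(-0.19), 0, 0, 0], [0, np.float64(-0.09), 0, np.float64(-0.19), 0, 0, 0], [0, np.float64(-0.1), 0, np.float64(-0.18), 0, 0, 0], [0, np.float64(-0.11), 0, np.float64(-0.18), 0, 0, 0], [0, np.float64(-0.12), 0, np.float64(-0.17), 0, 0, 0], [0, np.float64(-0.13), 0, np.float64(-0.16), 0, 0, 0], [0, np.float64(-0.14), 0, np.float64(-0.15), 0, 0, 0], [0, np.float64(-0.15), 0, np.float64(-0.14), 0, 0, 0], [0, np.float64(-0.16), 0, np.float64(-0.13), 0, 0, 0], [0, np.float64(-0.17), 0, np.float64(-0.12), 0, 0, 0], [0, np.float64(-0.17), 0, np.float64(-0.11), 0, 0, 0], [0, np.float64(-0.18), 0, np.float64(-0.1), 0, 0, 0], [0, np.float64(-0.19), 0, np.float64(-0.09), 0, 0, 0], [0, np.float64(-0.19), 0, np.float64(-0.08), 0, 0, 0], [0, np.float64(-0.2), 0, np.float64(-0.07), 0, 0, 0], [0, np.float64(-0.2), 0, np.float64(-0.06), 0, 0, 0], [0, np.float64(-0.2), 0, np.float64(-0.05), 0, 0, 0], [0, np.float64(-0.21), 0, np.float64(-0.03), 0, 0, 0]]
```

Emit:
carry_out(
  commands=[
    [0,-0.01,0,-0.21,0,0,0],
    [0,-0.02,0,-0.21,0,0,0],
    [0,-0.03,0,-0.21,0,0,0],
    [0,-0.04,0,-0.2,0,0,0],
  ],
)

```text
clock: 14.55
position: [0.5137, 0.1357, 0.0684]
ee_rot: [-2.461, -1.945, 0.009]
force: [-7.6, 3.0, -4.0]
width: 0.216
gripper_force: 25.0
```

```bash
python3 -c "
from h import *
bs()"
```

```text
t 14.55 bx -0.0819 y 0.0841 z 0.019 ang 0.222 r 0.0863 F [-8.1, 1.1, -4.0] w 0.216 g 25.0
```

It turns freely. I continue the swing.

Emit:
carry_out(
  commands=[
    [0,-0.06,0.01,-0.2,0,0,0],
    [0,-0.07,0.01,-0.2,0,0,0],
    [0,-0.08,0,-0.19,0,0,0],
    [0,-0.09,0,-0.19,0,0,0],
    [0,-0.1,0,-0.18,0,0,0],
    [0,-0.11,0,-0.18,0,0,0],
    [0,-0.12,0,-0.17,0,0,0],
    [0,-0.13,0,-0.16,0,0,0],
  ],
)

```text
clock: 15.35
position: [0.5095, 0.117, 0.105]
ee_rot: [-2.461, -1.945, 0.01]
force: [-8.3, 4.8, -4.7]
width: 0.217
gripper_force: 25.0
```

```bash
python3 -c "
from h import *
bs()"
```

```text
t 15.35 bx -0.0817 y 0.065 z 0.0556 ang 0.708 r 0.0855 F [-9.2, 2.8, -4.7] w 0.217 g 25.0
```

Emit:
carry_out(
  commands=[
    [0,-0.14,0,-0.15,0,0,0],
    [0,-0.15,0,-0.14,0,0,0],
    [0,-0.16,0,-0.13,0,0,0],
    [0,-0.17,0,-0.12,0,0,0],
    [0,-0.17,0,-0.11,0,0,0],
    [0,-0.18,0,-0.1,0,0,0],
    [0,-0.19,0,-0.09,0,0,0],
    [0,-0.19,0,-0.08,0,0,0],
  ],
)

```text
clock: 16.15
position: [0.5022, 0.0851, 0.1283]
ee_rot: [-2.46, -1.945, 0.007]
force: [-9.2, 6.7, -1.5]
width: 0.213
gripper_force: 25.0
```

```bash
python3 -c "
from h import *
bs()"
```

```text
t 16.15 bx -0.0814 y 0.0322 z 0.0789 ang 1.183 r 0.0852 F [-10.5, 4.4, -1.5] w 0.213 g 25.0
```

Emit:
carry_out(
  commands=[
    [0,-0.2,0,-0.07,0,0,0],
    [0,-0.2,0,-0.06,0,0,0],
    [0,-0.2,0,-0.05,0,0,0],
    [0,0,-0.15,0,0,0,0],
    [0,0,-0.15,0,0,0,0],
    [0,0,0,0,0,0,0],
  ],
)

```text
clock: 16.75
position: [0.497, 0.0694, 0.1334]
ee_rot: [2.464, 1.943, 0.003]
force: [12.5, -2.9, -20.6]
width: 0.217
gripper_force: 25.0
```

```bash
python3 -c "
from h import *
bs()"
```

```text
t 16.75 bx -0.0828 y 0.0158 z 0.084 ang 1.385 r 0.0855 F [12.9, 0.0, -20.6] w 0.217 g 25.0
```

Emit:
carry_out(
  commands=[
    [0,0,0.1,0.04,0,0,0],
    [0,-0.1,0,-0.01,0,0,0],
    [0,-0.1,0,-0.01,0,0,0],
    [0,0,0,0,0,0,0],
  ],
)

```text
clock: 17.15
position: [0.4965, 0.0663, 0.1338]
ee_rot: [-2.464, -1.947, -0.002]
force: [-1.1, 5.3, 2.3]
width: 0.218
gripper_force: 25.0
```

```bash
python3 -c "
from h import *
bs()"
```

```text
t 17.15 bx -0.0826 y 0.0126 z 0.0844 ang 1.423 r 0.0853 F [-2.3, 4.9, 2.3] w 0.218 g 25.0
```

Emit:
carry_out(
  commands=[
    [0,-0.1,0,-0.01,0,0,0],
    [0,0,0,0,0,0,0],
  ],
)

```text
clock: 17.35
position: [0.496, 0.0639, 0.1341]
ee_rot: [-2.464, -1.947, -0.002]
force: [-0.8, 4.4, 2.3]
width: 0.213
gripper_force: 25.0
```

```bash
python3 -c "
from h import *
bs()"
```

```text
t 17.35 bx -0.0826 y 0.0102 z 0.0847 ang 1.451 r 0.0853 F [-1.8, 4.1, 2.3] w 0.213 g 25.0
```

Emit:
carry_out(
  commands=[
    [0,0,-0.08,0,0,0,0],
    [0,-0.1,0,0,0,0,0],
    [0,0,0,0,0,0,0],
  ],
)

```text
clock: 17.65
position: [0.4951, 0.0615, 0.1344]
ee_rot: [2.464, 1.946, 0.006]
force: [3.7, 3.5, -1.6]
width: 0.211
gripper_force: 25.0
```

```bash
python3 -c "
from h import *
bs()"
```

```text
t 17.65 bx -0.0828 y 0.0076 z 0.085 ang 1.482 r 0.0854 F [2.8, 4.2, -1.6] w 0.211 g 25.0
```

Emit:
carry_out(
  commands=[
    [0,-0.1,0,0,0,0,0],
    [0,0,0,0,0,0,0],
  ],
)

```text
clock: 17.85
position: [0.4945, 0.0592, 0.1346]
ee_rot: [2.464, 1.946, 0.006]
force: [3.0, 4.1, 3.5]
width: 0.217
gripper_force: 25.0
```

```bash
python3 -c "
from h import *
bs()"
```

```text
t 17.85 bx -0.0829 y 0.0052 z 0.0852 ang 1.51 r 0.0853 F [2.0, 4.7, 3.5] w 0.217 g 25.0
```

Emit:
carry_out(
  commands=[
    [0,-0.1,0,0,0,0,0],
    [0,0,0,0,0,0,0],
  ],
)

```text
clock: 18.05
position: [0.4938, 0.0567, 0.1347]
ee_rot: [2.465, 1.946, 0.006]
force: [2.5, 3.0, 6.3]
width: 0.217
gripper_force: 25.0
```

```bash
python3 -c "
from h import *
bs()"
```

```text
t 18.05 bx -0.083 y 0.0027 z 0.0853 ang 1.54 r 0.0853 F [1.7, 3.5, 6.3] w 0.217 g 25.0
```

Emit:
carry_out(
  commands=[
    [0,-0.1,0,0,0,0,0],
    [0,0,0,0,0,0,0],
  ],
)

```text
clock: 18.25
position: [0.4931, 0.0543, 0.1347]
ee_rot: [2.465, 1.947, 0.006]
force: [1.4, 5.3, 7.1]
width: 0.22
gripper_force: 25.0
```

```bash
python3 -c "
from h import *
bs()"
```

```text
t 18.25 bx -0.0831 y 0.0002 z 0.0853 ang 1.569 r 0.0853 F [0.2, 5.5, 7.1] w 0.22 g 25.0
```

Emit:
carry_out(
  commands=[
    [0,0,-0.1,0,0,0,0],
    [0,-0.1,0,0.01,0,0,0],
    [0,0,0,0,0,0,0],
  ],
)

```text
clock: 18.55
position: [0.4897, 0.0521, 0.1346]
ee_rot: [2.465, 1.947, 0.004]
force: [-4.1, 3.1, 16.4]
width: 0.217
gripper_force: 25.0
```

```bash
python3 -c "
from h import *
bs()"
```

```text
t 18.55 bx -0.0859 y -0.0028 z 0.0852 ang 1.603 r 0.0853 F [-4.7, 2.1, 16.4] w 0.217 g 25.0
```

Emit:
carry_out(
  commands=[
    [0,-0.1,0,0.01,0,0,0],
    [0,0,0,0,0,0,0],
  ],
)

```text
clock: 18.75
position: [0.4883, 0.0499, 0.1344]
ee_rot: [-2.465, -1.947, -0.003]
force: [-5.1, 4.5, 16.0]
width: 0.213
gripper_force: 25.0
```

```bash
python3 -c "
from h import *
bs()"
```

```text
t 18.75 bx -0.0867 y -0.0053 z 0.085 ang 1.633 r 0.0851 F [-6.0, 3.2, 16.0] w 0.213 g 25.0
```

It has sprung out at about 1.6 rad: the depth drops to about 2 mm and the spring pushes back with 6 N. Next I follow it out, release it and rise.

Emit:
carry_out(
  commands=[
    [0,0.05,-0.08,0,0,0,0],
    [0,0,0,0,0,0,0],
    [0.5,0,0,0,0,0,0],
    [0.5,0,0,0,0,0,0],
    [0.5,0,0,0,0,0,0],
  ],
)

```text
clock: 19.25
position: [0.4862, 0.0506, 0.1331]
ee_rot: [2.466, 1.946, -0.0]
force: [0.4, -0.2, 0.7]
width: 0.429
gripper_force: 0.0
```

```bash
python3 -c "
from h import *
bs()"
```

```text
t 19.25 bx -0.089 y -0.0051 z 0.0837 ang 1.632 r 0.0839 F [0.4, -0.1, 0.7] w 0.429 g 0.0
```

Emit:
carry_out(
  commands=[
    [0.5,0,0,-0.4,0,0,0],
    [0.5,0,0,-0.8,0,0,0],
    [0.5,0,0,-0.8,0,0,0],
    [0.5,0,0,-0.8,0,0,0],
    [0.5,0,0,-0.8,0,0,0],
    [0.5,0.8,0,-0.8,0,0,0],
    [0.5,0.8,0,0,0,0,0],
    [0.5,0.8,0,0,0,0,0],
  ],
)

```text
clock: 20.05
position: [0.5007, 0.1099, 0.2444]
ee_rot: [2.466, 1.946, 0.003]
force: [-0.5, 0.1, 0.2]
width: 0.5
gripper_force: 0.0
```

Emit:
carry_out(
  commands=[
    [0.5,0.8,0,0,0,0,0],
    [0.5,0.8,0,0,0,0,0],
    [0.5,0.8,0,0,0,0,0],
    [0.5,0.8,0,0,0,0,0],
    [0.5,0,0,0,0,0,0],
    [0.5,0,0,0,0,0,0],
  ],
)

```text
clock: 20.65
position: [0.5188, 0.1873, 0.2428]
ee_rot: [2.465, 1.947, -0.002]
force: [-0.2, -0.6, -0.2]
width: 0.498
gripper_force: 0.0
```

Run:
```python
from h import *
st()
for n in("scene","top"):
    X=save(n,f"pics/{n}9.png");P=pts(X);q=P.reshape(-1,3)-ORG;b=np.c_[q@BX,q@BY,q[:,2]]
    v=X["pixels"].max(2).ravel();m=(v<50)&(abs(b[:,1])<.04)&(b[:,2]>.1)&(b[:,2]<.165)&(abs(b[:,0]+.09)<.03)
    print(n,m.sum(),np.percentile(b[m],[2,50,98],axis=0).round(4).tolist())
    l=b[m];print(np.polyfit(l[:,2],l[:,1],1))
D=np.load("pics/scene9.npz");cv2.imwrite("pics/c9.png",cv2.resize(D["pixels"][80:420,180:460],None,fx=1.7,fy=1.7)[:,:,::-1])
```

```text
t 20.65 p [0.5188 0.1873 0.2428] F [-0.2 -0.6 -0.2] w 0.498 g 0.0 q [-0.82  0.32  0.49  1.76 -0.16  1.11 -0.5 ]
scene 484 [[-0.0988, -0.0064, 0.1013], [-0.0908, -0.0024, 0.1364], [-0.071, 0.0122, 0.1597]]
[ 0.12829242 -0.01780477]Traceback (most recent call last):
  File "<stdin>", line 6, in <module>
    return _quantile_unchecked(
        a, q, axis, out, overwrite_input, method, keepdims, weights)
    return _ureduce(a,
                    func=_quantile_ureduce_func,
    ...<5 lines>...
                    overwrite_input=overwrite_input,
                    method=method)
    r = func(a, **kwargs)
    result = _quantile(arr,
                       quantiles=q,
    ...<2 lines>...
                       out=out,
                       weights=wgt)
    slices_having_nans = np.isnan(arr[-1, ...])
                                  ~~~^^^^^^^^^
IndexError: index -1 is out of bounds for axis 0 with size 0
```

Run:
```python
from h import *
D=np.load("pics/scene9.npz");cv2.imwrite("pics/c9.png",cv2.resize(D["pixels"][80:420,180:460],None,fx=1.7,fy=1.7)[:,:,::-1])
```

```text
(no output)
```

View pics/c9.png

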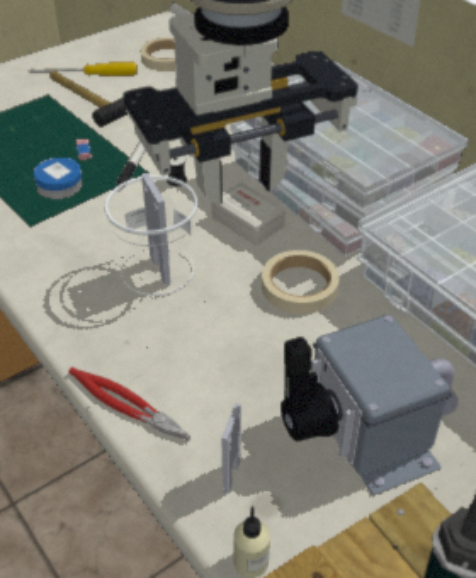

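The lever is upright, crop (298,370), at its original sprung-out depth. The plate stands in the tub at (157,230), the bystanders are in place and the gripper is clear.

```bash
python3 -c "
from cell import arm
print(arm.sign_off())"
```

```text
the job is handed in; nothing more can be done
None
```

The job is handed in, with no verdict shown: the lock-off plate is let go in the upright tub, the handle has sprung fully out in the on notch at about 1.6 rad, and the oil bottle, pliers and tape look undisturbed in the last picture.

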